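Find the release notch and open the plate incubator

TASK

Open the plate incubator by its hidden release: with the gripper shut, put a fingertip on the left end of the grey front edge, run it along the top of the edge to the right until it finds the notch, and press down the key inside the notch so that the lid comes up by itself. Then take the hand away and finish once the lid stands fully open; pick nothing up and leave everything else on the bench where it is.

Things in the scene. Friction and masses are not known exactly. Their poses are not given: they have to be found in the camera images.
- incubator: White bench plate incubator, 460 mm wide (its y), 270 deep (its x), 113 high, fixed. Origin: on its underside, 150 mm behind its front face; x points away from the robot, y to the left seen from the robot, z up. A level grey edge runs along its front: x = -150 to -95 mm, y = -230 to +230, top at z = 95. Behind it lies the lid with a clear window (x = -93 to 110, top at z = 113), hinged at the back.
- edge_left_corner (a point): left end (incubator y = +230 mm) of the grey front edge, on its top, 21.5 mm behind the front face. A fingertip running straight from here to the right corner passes over the middle of the notch. The notch is the only break in the edge and of the same grey; its middle lies anywhere from y = -60 to +45 mm, different each time
- edge_right_corner (a point): right end (incubator y = -230 mm) of the grey front edge, on its top, 21.5 mm behind the front face
- edge_left_end: leftmost 65 mm of the grey front edge (incubator y = 165 to 230 mm), fixed. Origin at bench height at incubator (x 0, y 197.5 mm), axes as the incubator's; its top surface is at x = -150 to -95, z = 95 mm
- edge_left_inner: the next 60 mm of the front edge (incubator y = 105 to 165 mm), fixed, flush with the rest. Origin at bench height at incubator (x 0, y 135 mm), axes as the incubator's
- release_key (a joint): Key in the notch; value = its travel straight down in m, 0 up, 0.008 fully pressed. Notch: 50 mm along the edge, from the front face 43 mm back, open to front and top; the key nearly fills it, its flat grey top 12 mm below the edge's top. Sprung: 4 N to start, 8 N at the bottom; frees the lid beyond about 0.004; comes back up when let go
- lid_front (a point): middle of the lid's front rim, on its top (113 mm above the bench while shut); moves with the lid, whose own z axis points up while shut and tilts back, about the hinge 203 mm behind this point, as it opens: by 1.15 rad when fully open, this point then about 290 mm up. Once freed the lid swings up by itself on a damped spring, in about three seconds, and stays open
- well_plate: white 96-well plate, 128 x 86 x 14 mm, lying on the bench in front of the incubator; origin at the centre of its underside
- plate_lid: clear plate lid, 129 x 87 x 8 mm, lying on the bench; origin at the centre of its underside
- pipette: white hand pipette with yellow plunger, about 260 mm long and 30 mm high, lying on the bench in front of the incubator; origin on its underside, near mid-length
- tip_box_closed: green tip box with a clear lid, 122 x 84 x 90 mm, left of the incubator; origin at the centre of its underside
- tip_box_open: green tip box, 122 x 84 x 55 mm, yellow tips showing, right of the incubator; origin at the centre of its underside
- tube_rack: pink microtube rack, 225 x 95 x 52 mm, right of the incubator; origin at the centre of its underside
- buffer_bottle: clear bottle with a blue cap, 64 mm across, 120 mm tall, left of the incubator; origin at the centre of its underside

How it is judged:
By the outcome, as a careful person would: the job done as asked, in the order asked, and still so for the second after the job is handed in, with the robot touching nothing.
It also fails if it takes over 72 s, if anything falls off the work surface, if the arm or the gripper's body presses on something with over 40 N, if the wrist force passes 120 N, or if a joint passes its speed limit or range.

ROBOT

A 6-joint arm with a two-finger parallel gripper is mounted at the origin on the work surface. World frame = base frame: x ahead of the robot, y to its left, z up, the work surface at z = 0. Lengths are in m, angles in rad, forces in N, time in s.
With the tool pointing down it reaches from about 0.325 to 0.9 m from the base axis. Payload 6.1 kg.
Tool frame: the origin (TCP) lies midway between the tips of the shut fingers; the grasp point (between the pads) lies 19 mm behind it (arm.tcp_to_grasp is the distance from the TCP to the grasp point, in m); z points along the fingers, y is the line along which they close (so a half turn about z gives the same grasp; the last joint's range is limited). The gripper opens to 85 mm and grips with 20 to 120 N. Pads are 22 mm wide; open, the fingers measure 114 mm over their backs; the gripper's body (76 mm by 85 mm) begins 54 mm behind the grasp point. The pads swing forward as they close: fully open they stand 13 mm farther back than shut.
Start: joints at [-1.33, 0.22, 1.526, -0, 1.395, -0.126], TCP at [0.224, -0.583, 0.231] pointing down, gripper open.
Joint ranges: [-2.98, 2.98], [-0.91, 2.08], [0.09, 2.57], [-1.24, 4.39], [0.2, 2.65], [-2.68, 2.68]. Speed limits (rad/s): [2.57, 2.57, 3.01, 3.14, 3.14, 3.14].

INTERFACE

Orientations are given as [roll, pitch, yaw] about the fixed x, y, z axes, in that order (R = Rz(yaw) Ry(pitch) Rx(roll)).
In Python, from plant import arm gives the robot as it stands.
- The arm moves only by the shell command python3 -m crank 'ROWS' [OPENING]. ROWS is JSON, a list of rows, each a list of 4 numbers: the shift along the tool's x, y, z in mm, then the turn about the tool's z in rad. In form: [[x, y, z, turn], ...]. A call has 1 to 8 rows; each row is the pose to reach, as a shift and turn from the pose commanded when the call began, along the tool's axes at that moment; what a row does not reach only later rows make up. A row lasts 1/10 s, in which the tool goes at most 50 mm and 8.59 degrees, less where a joint would pass 70% of its speed; a pose out of reach is approached as far as the arm can. A call with a gripper value outside its range is refused whole. OPENING is the finger opening in mm, from 0 to 85.4, set as the call begins (- or left out, the last holds). The fingers move at their own pace and stop on an object; the grip force is fixed at half the most. Time passes only in rows, so rows that repeat a pose let the fingers close. It gives the time, the measured TCP pose, the force, the opening and the grip force at its end, in the units of the state.
- arm.get_state(): the state, without advancing time (a new reading comes with each control period).
- arm.snapshot(name): name is "side" or "top"; returns (picture, depth): 384x512x3 uint8, blue, green, red; 384x512 float32, m along the optical axis (not along the pixel's ray), 0 where there is no reading.
- arm.camera_model(name): a dict with "intrinsics" (3x3 intrinsics, pixels), "rvec" (rotation vector, rad) and "tvec" (3), from world to camera coordinates, as OpenCV has them. Camera axes: x right, y down, z forward; pixel columns grow to the right and rows downward; lengths in m; the calibration is good to about 2 mm. A picture is of the moment at which its call begins. camera_model takes no time and is no camera call.
- arm.job_done(): hands the job in; it is judged then, once.
Trained networks look in the newest picture that a camera, given by its name, has taken for a name from the list of things; names that differ only in an ending like _2 or _b are one class to them, and where a whole thing is asked for, a point or a joint stands for the part that bears it (a point fixed in the world has none). Each returns a list of dicts, best first, with "conf" (0 to 1); they miss things now and then, are a little off and sometimes report something else, mostly with a low value. They report only what shows in the picture. A call takes as long as a camera call.
- arm.masks_of(camera, query): "pixels" (384x512 bool, what is visible of it) and "at" ([column, row] in pixels, amid what is visible of it).
The state is a dict: "time_s": time; "q": joint angles; "joint_velocities": joint speeds; "joint_efforts": joint torques, N m; "tool_pos": TCP position; "ee_rot": TCP orientation; "contact_force": force on the tool from outside, world axes, zero at the start; "torque": the same for the moment, N m; "opening": finger opening in m; "grip_force": force on a finger pad.
Only numpy, scipy, OpenCV 4.12 (cv2) and the standard library are available. Lean on these libraries where they do the work, as an engineer would, in place of code of your own. Each camera call takes 0.05 s, during which the arm holds its last target. There are 200 camera calls.

## Working session

There is one attempt and no reset: what is moved stays moved. The work goes in short steps, Python scripts to look and compute and a shell command to move; the robot and the scene stay as the last step left them, time stands still between calls to the robot, and variables do not carry over. Pictures are saved under pics/ and viewed, at most 10 in all, crops included, and the job is handed in when it is done.

```bash
mkdir -p pics
cat > h.py <<'E'
import numpy as np, cv2
from plant import arm
def world(cam,d,uv):
    m=arm.camera_model(cam);K=np.array(m["intrinsics"]);R=cv2.Rodrigues(np.array(m["rvec"],float))[0];t=np.array(m["tvec"],float).ravel()
    uv=np.atleast_2d(uv).astype(int);z=d[uv[:,1],uv[:,0]]
    p=np.c_[uv,np.ones(len(uv))]@np.linalg.inv(K).T*z[:,None]
    return ((p-t)@R)[z>0]
E
python3 - <<'E'
from h import *
for c in("top","side"):
    im,d=arm.snapshot(c);cv2.imwrite(f"pics/{c}0.png",im);np.save(f"{c}0.npy",d)
    for q in("incubator","edge_left_end","edge_left_inner","lid_front","release_key"):
        for r in arm.masks_of(c,q)[:1]:
            v,u=np.nonzero(r["pixels"]);P=world(c,d,np.c_[u,v])
            print(c,q,round(r["conf"],2),r["at"],len(u),np.percentile(P,[2,50,98],axis=0).round(3).tolist() if len(P) else 0)
            np.save(f"{c}_{q}.npy",r["pixels"])
s=arm.get_state();print(s)
E
```

```text
top incubator 0.61 [254.2, 157.9] 11669 [[0.525, -0.177, 0.061], [0.664, 0.043, 0.109], [0.808, 0.262, 0.117]]
top edge_left_end 0.83 [201.7, 198.7] 367 [[0.508, 0.19, 0.014], [0.538, 0.224, 0.094], [0.564, 0.267, 0.1]]
top edge_left_inner 0.71 [215.2, 198.3] 328 [[0.518, 0.13, 0.072], [0.544, 0.161, 0.095], [0.574, 0.19, 0.1]]
top lid_front 0.63 [252.7, 149.7] 8838 [[0.582, -0.174, 0.1], [0.694, 0.047, 0.111], [0.805, 0.264, 0.117]]
top release_key 0.66 [262.7, 190.7] 158 [[0.542, -0.006, 0.078], [0.562, 0.017, 0.083], [0.579, 0.04, 0.088]]
side incubator 0.88 [205.6, 225.5] 14089 [[0.516, -0.167, 0.016], [0.65, 0.154, 0.109], [0.792, 0.284, 0.115]]
side edge_left_end 0.74 [240.2, 255.4] 728 [[0.508, 0.192, 0.065], [0.536, 0.237, 0.095], [0.564, 0.258, 0.097]]
side edge_left_inner 0.78 [246.9, 233.1] 382 [[0.517, 0.131, 0.085], [0.544, 0.16, 0.095], [0.573, 0.186, 0.097]]
side lid_front 0.9 [198.4, 212.2] 8548 [[0.576, -0.164, 0.101], [0.685, 0.114, 0.111], [0.797, 0.275, 0.116]]
side release_key 0.58 [252.1, 200.4] 111 [[0.543, -0.012, 0.073], [0.562, 0.009, 0.084], [0.581, 0.025, 0.085]]
{'time_s': 0.6, 'q': array([-1.33005967e+00,  2.20363153e-01,  1.52650548e+00, -4.48706792e-06,
        1.39469989e+00, -1.26102500e-01]), 'joint_velocities': array([-0.0002149 , -0.00105693,  0.00173979,  0.00109872,  0.00140348,
        0.00136085]), 'joint_efforts': array([ 3.17235281e-04, -4.96523881e+01, -3.89509249e+01, -1.35541009e-04,
        1.13371374e-03,  7.82179313e-06]), 'tool_pos': array([ 0.22415852, -0.58341142,  0.23131958]), 'ee_rot': array([3.14156927e+00, 7.41760088e-06, 3.66839947e-01]), 'contact_force': array([ 0.14581842, -0.35837171,  0.40549868]), 'torque': array([0.00247536, 0.00971713, 0.00948629]), 'grip_force': 0.0, 'opening': 0.08574771960128522}
```

View pics/top0.png

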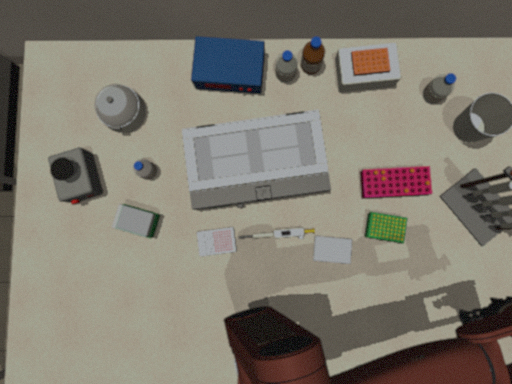

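View pics/side0.png

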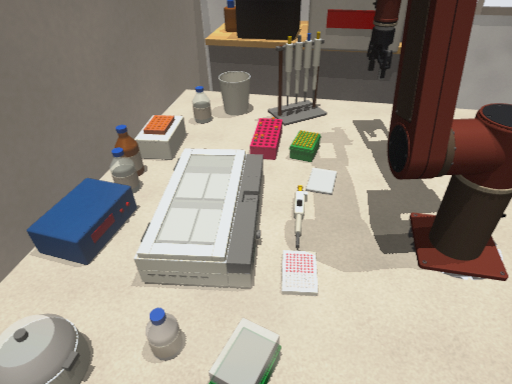

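The pictures show the incubator clear, slightly turned, with the notch visible at about (263,191) in the top view. The way over the bench is free. Next I fit the incubator frame.

```bash
cat > fit.py <<'E'
from h import *
from scipy.optimize import least_squares
res=[]
for c in("top","side"):
    d=np.load(f"{c}0.npy")
    def pts(q,zr):
        v,u=np.nonzero(np.load(f"{c}_{q}.npy"));P=world(c,d,np.c_[u,v]);return P[(P[:,2]>zr[0])&(P[:,2]<zr[1])]
    L=pts("lid_front",(.1,.125));r=cv2.minAreaRect(L[:,:2].astype(np.float32));print(c,"lid rect",r)
    A=pts("edge_left_end",(.088,.1));B=pts("edge_left_inner",(.088,.1));k=pts("release_key",(.07,.089))
    a,b,kk=[np.median(p,axis=0) for p in(A,B,k)]
    print(c,a.round(4),b.round(4),kk.round(4),"yaw",np.arctan2(-(a-b)[0],(a-b)[1]).round(3), "yaw a-k",np.arctan2(-(a-kk)[0],(a-kk)[1]).round(3))
    # edge strip: all points with z~95 in front of lid
    v,u=np.mgrid[0:384,0:512];P=world(c,d,np.c_[u.ravel(),v.ravel()])
    E=P[(abs(P[:,2]-.095)<.004)&(abs(P[:,0]-.55)<.07)&(P[:,1]>-.2)&(P[:,1]<.29)]
    r=cv2.minAreaRect(E[:,:2].astype(np.float32));print(c,"edge",len(E),r,np.median(E,axis=0).round(4))
E
python3 fit.py
```

```text
top lid rect ((0.6966419219970703, 0.046542778611183167), (0.21026714146137238, 0.4570343792438507), 7.869847297668457)
top [0.5377 0.2232 0.0947] [0.5458 0.1609 0.0947] [0.5617 0.0173 0.0832] yaw 0.129 yaw a-k 0.116
top edge 1918 ((0.5665358304977417, 0.027968451380729675), (0.058052998036146164, 0.4594634771347046), 8.132342338562012) [0.5674 0.0465 0.0947]
side lid rect ((0.6963148713111877, 0.04438672959804535), (0.20738765597343445, 0.4615420401096344), 8.138668060302734)
side [0.5369 0.2264 0.0951] [0.5444 0.1602 0.0953] [0.5618 0.0091 0.0837] yaw 0.113 yaw a-k 0.114
side edge 2301 ((0.5892453193664551, 0.03217233717441559), (0.11493559181690216, 0.46243155002593994), 6.734208106994629) [0.56   0.1125 0.0954]
```

```bash
python3 -m crank '[[33,-38,0,0.1],[66,-75,0,0.23],[99,-113,0,0.23],[132,-150,0,0.23],[165,-188,0,0.23],[198,-226,0,0.23],[231,-263,0,0.23],[264,-301,0,0.23]]' 0
```

```text
time_s: 1.4
tool_pos: [0.3628, -0.2066, 0.2317]
ee_rot: [3.141, -0.001, 0.136]
contact_force: [1.0, 0.1, 0.1]
opening: -0.0001
grip_force: 0.0
```

```bash
python3 -m crank '[[22,-42,0,0],[44,-84,0,0],[66,-126,0,0],[88,-168,0,0],[110,-210,0,0],[132,-250,0,0],[154,-290,0,0],[176,-330,0,0]]' && python3 -m crank '[[20,-40,0,0],[40,-75,10,0],[52,-96,40,0],[52,-96,80,0],[52,-96,110,0],[52,-96,120,0],[52,-96,125,0],[52,-96,125,0]]'
python3 - <<'E'
from h import *
im,d=arm.snapshot("top");cv2.imwrite("pics/a.png",cv2.resize(im[110:260,140:340],None,fx=3,fy=3))
im,d=arm.snapshot("side");cv2.imwrite("pics/b.png",cv2.resize(im[110:310,120:340],None,fx=3,fy=3))
s=arm.get_state();print(s["tool_pos"],s["contact_force"])
E
```

```text
time_s: 2.2
tool_pos: [0.4922, 0.1447, 0.2317]
ee_rot: [3.141, -0.001, 0.137]
contact_force: [0.8, -1.2, -0.2]
opening: -0.0001
grip_force: 0.0
time_s: 3.0
tool_pos: [0.5308, 0.2448, 0.1071]
ee_rot: [-3.141, -0.001, 0.136]
contact_force: [0.3, -0.1, -0.3]
opening: -0.0001
grip_force: 0.0
[0.53169152 0.24506618 0.10846143] [-0.50641689  0.00743823  0.41811208]
```

View pics/b.png

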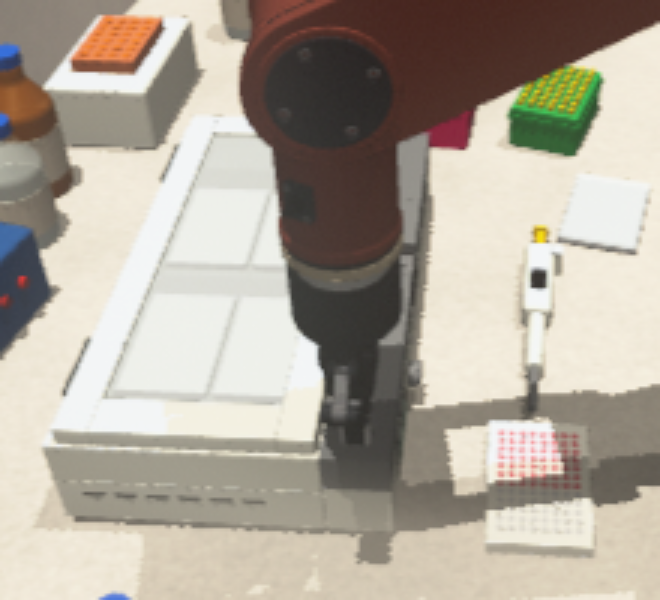

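The shut tip hangs over the left end of the grey edge (crop about (350,440)), clear of the lid. Next I lower it gently onto the edge.

```bash
python3 -m crank '[[0,0,4,0],[0,0,7,0],[0,0,9,0],[0,0,10,0],[0,0,11,0],[0,0,11,0]]'; python3 -m crank '[[0,0,0.5,0],[0,0,1,0],[0,0,1,0],[0,0,1,0]]'
```

```text
time_s: 3.7
tool_pos: [0.5302, 0.2448, 0.0952]
ee_rot: [3.142, 0.0, 0.137]
contact_force: [-0.5, 0.4, -0.4]
opening: -0.0003
grip_force: 0.0
time_s: 4.1
tool_pos: [0.5303, 0.2448, 0.0951]
ee_rot: [3.142, -0.0, 0.137]
contact_force: [-2.1, -0.9, 5.5]
opening: -0.0001
grip_force: 2.6
```

```bash
python3 -m crank '[[0,6,0,0],[0,14,0,0],[0,22,0,0],[0,30,0,0],[0,38,0,0],[0,46,0,0],[0,54,0,0],[0,62,0,0]]'; python3 -m crank '[[0,8,0,0],[0,16,0,0],[0,24,0,0],[0,32,0,0],[0,40,0,0],[0,48,0,0],[0,56,0,0],[0,64,0,0]]'
```

```text
time_s: 4.9
tool_pos: [0.5394, 0.183, 0.0951]
ee_rot: [-3.141, -0.002, 0.136]
contact_force: [-0.7, 3.4, 4.4]
opening: 0.0001
grip_force: 2.8
time_s: 5.7
tool_pos: [0.5478, 0.1195, 0.0948]
ee_rot: [-3.141, -0.001, 0.136]
contact_force: [-0.4, 3.2, 4.6]
opening: -0.0
grip_force: 2.5
```

```bash
python3 -m crank '[[0,8,0,0],[0,16,0,0],[0,24,0,0],[0,32,0,0],[0,40,0,0],[0,48,0,0],[0,56,0,0],[0,64,0,0]]'; for i in 1; do python3 -m crank '[[0,4,0,0],[0,8,0,0],[0,12,0,0],[0,16,0,0],[0,20,0,0]]'; done; python3 -m crank '[[0,3,0,0],[0,6,0,0],[0,9,0,0],[0,9,0,0]]'
```

```text
time_s: 6.5
tool_pos: [0.5564, 0.0562, 0.0948]
ee_rot: [-3.141, -0.001, 0.136]
contact_force: [-0.1, 4.5, 5.9]
opening: 0.0001
grip_force: 3.0
time_s: 7.0
tool_pos: [0.559, 0.0365, 0.0947]
ee_rot: [-3.141, -0.001, 0.136]
contact_force: [-0.8, 3.5, 4.7]
opening: 0.0
grip_force: 2.4
time_s: 7.4
tool_pos: [0.5598, 0.0272, 0.0938]
ee_rot: [3.141, 0.001, 0.136]
contact_force: [0.3, -0.0, -0.5]
opening: 0.0001
grip_force: 0.0
```

Contact vanished and the tip dropped, so the notch is found. I centre in it, moving slightly forward so the lid clears the hand, and press.

```bash
python3 -m crank '[[0,5,0,0],[-3,10,0,0],[-7,13,0,0],[-7,13,4,0],[-7,13,8,0],[-7,13,8,0]]'; python3 -m crank '[[0,0,2,0],[0,0,4,0],[0,0,4,0]]'
```

```text
time_s: 8.0
tool_pos: [0.5543, 0.0142, 0.0854]
ee_rot: [-3.141, 0.001, 0.137]
contact_force: [-0.3, -1.3, -1.1]
opening: -0.0004
grip_force: 0.0
time_s: 8.3
tool_pos: [0.555, 0.0142, 0.0825]
ee_rot: [-3.142, -0.0, 0.137]
contact_force: [-1.8, -0.1, 2.4]
opening: -0.0001
grip_force: 1.0
```

```bash
python3 -m crank '[[0,0,2,0],[0,0,4,0],[0,0,6,0],[0,0,7,0],[0,0,7,0]]'
```

```text
time_s: 8.8
tool_pos: [0.5552, 0.0142, 0.076]
ee_rot: [-3.142, -0.0, 0.137]
contact_force: [-2.6, 0.0, 7.4]
opening: -0.0
grip_force: 3.5
```

```bash
python3 -m crank '[[-2,0,-12,0],[-8,0,-25,0],[-35,0,-35,0],[-70,0,-40,0],[-100,0,-50,0],[-120,0,-60,0],[-130,0,-70,0],[-130,0,-70,0]]'
python3 - <<'E'
from h import *
im,d=arm.snapshot("side");cv2.imwrite("pics/c.png",im)
E
```

```text
time_s: 9.6
tool_pos: [0.4262, -0.004, 0.1469]
ee_rot: [3.14, -0.003, 0.136]
contact_force: [0.1, -0.5, -0.4]
opening: -0.0004
grip_force: 0.0
```

View pics/c.png

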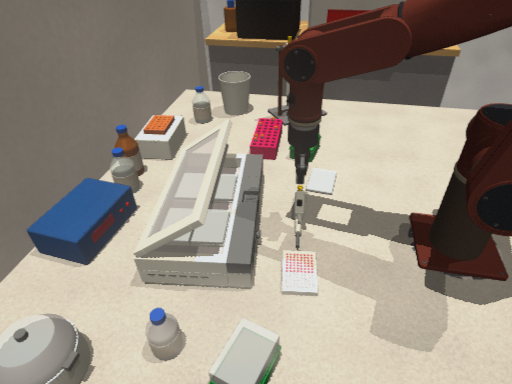

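The lid is rising (its rim runs from about (150,255) to (230,125)) and the hand is clear. I wait for it to open fully.

```bash
for i in 1 2 3 4 5; do python3 -m crank '[[0,0,0,0],[0,0,0,0],[0,0,0,0],[0,0,0,0],[0,0,0,0],[0,0,0,0],[0,0,0,0],[0,0,0,0]]' >/dev/null; done
python3 - <<'E'
from h import *
im,d=arm.snapshot("side");cv2.imwrite("pics/d.png",im)
for r in arm.masks_of("side","lid_front")[:1]:
    v,u=np.nonzero(r["pixels"]);P=world("side",d,np.c_[u,v]);print(r["conf"],np.percentile(P[:,2],[50,98,99.5]))
s=arm.get_state();print(s["time_s"],s["contact_force"])
E
```

```text
0.63 [0.2641275  0.28757728 0.28836982]
13.75 [-0.28898633  0.52709163  0.1569506 ]
```

View pics/d.png

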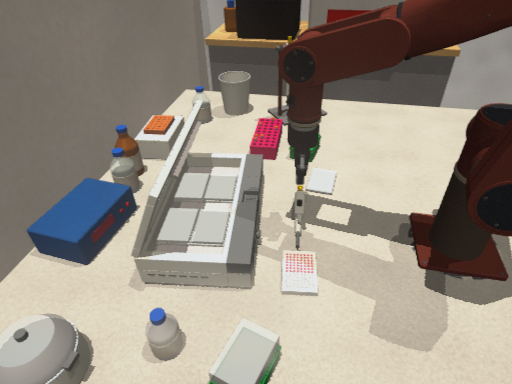

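The lid stands fully open (rim about 0.288 m up, from (150,210) to (200,110)), and everything else is where it was.

```bash
python3 -c "
from plant import arm
print(arm.job_done())"
```

```text
the job is handed in; nothing more can be done
None
```

The shut fingertip ran right along the edge from its left end, found the notch and pressed the key; the lid now stands fully open, the hand is clear, nothing else looks moved, and the job is handed in.

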